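# Put the finished model cars on their display plinths

### The job

Put the three finished model cars (red, yellow and green) one by one on their display plinths, each on the plinth with its own colour of border: standing on its wheels, in the middle of the plinth and in line with the road strip, nose either way. Do not let a car tip over on the way, and leave the two unfinished wrecks, the paint jar and the roll of tape where they are.

Things in the scene. Friction and masses are not known exactly. Their poses are not given: they have to be found in the camera images.
- red_car: Finished red model car, a saloon with cabin, 39 mm high. 104 mm long (x, nose at +x), 42 mm wide (y), straight upright sides 8 to 24 mm above its origin to grip across the width; narrower above. Wheels fixed, do not roll. Origin: middle of the car at the wheels' undersides, z up. Loose, rigid, 0.09 to 0.18 kg, on the table top (z = 0), x within 0.4 rad of world x.
- yellow_car: Finished yellow model car, a panel van, 46 mm high. 104 mm long (x, nose at +x), 42 mm wide (y), straight upright sides 8 to 24 mm above its origin to grip across the width; narrower above. Wheels fixed, do not roll. Origin: middle of the car at the wheels' undersides, z up. Loose, rigid, 0.09 to 0.18 kg, on the table top (z = 0), x within 0.4 rad of world x.
- green_car: Finished green model car, a pickup with cabin and flat load bed, 40 mm high. 104 mm long (x, nose at +x), 42 mm wide (y), straight upright sides 8 to 24 mm above its origin to grip across the width; narrower above. Wheels fixed, do not roll. Origin: middle of the car at the wheels' undersides, z up. Loose, rigid, 0.09 to 0.18 kg, on the table top (z = 0), x within 0.4 rad of world x.
- red_plinth: Display plinth with red sides and a red border round a dark road strip with white dashes: a flat block 126 mm long (its x, along the road), 68 mm wide (its y), 14 mm high, flat on top with no rim. Fixed to the table. Origin at the centre of its underside; z up. Its x is within 0.4 rad of world x.
- yellow_plinth: Display plinth with yellow sides and a yellow border round a dark road strip with white dashes: a flat block 126 mm long (its x, along the road), 68 mm wide (its y), 14 mm high, flat on top with no rim. Fixed to the table. Origin at the centre of its underside; z up. Its x is within 0.4 rad of world x.
- green_plinth: Display plinth with green sides and a green border round a dark road strip with white dashes: a flat block 126 mm long (its x, along the road), 68 mm wide (its y), 14 mm high, flat on top with no rim. Fixed to the table. Origin at the centre of its underside; z up. Its x is within 0.4 rad of world x.
- rusty_car: Unfinished wreck model, rust-brown with flaked paint and a black hole in the bonnet: a saloon, 39 mm high. Same outline as the finished cars (104 x 42 mm). Origin in the middle at the level of the wheels' undersides, nose to +x. Loose; to be left alone.
- grey_car: Unfinished wreck model, dull grey-brown with flaked paint and a black hole in the bonnet: a van, 46 mm high. Same outline as the finished cars (104 x 42 mm). Origin in the middle at the level of the wheels' undersides, nose to +x. Loose; to be left alone.
- paint_jar: Round jar of brown paint with a white cap, 48 mm in diameter, 55 mm high, upright and closed. Origin at the centre of its underside. Loose; to be left alone.
- tape_roll: Roll of cream masking tape lying flat, 90 mm outer diameter, 72 mm hole, 22 mm high. Origin at the centre of its underside. Loose; to be left alone.
Things that resemble listed ones, but are neither listed nor needed, are in the scene too. Of the things like the yellow_car, leave any that is blue or purple; of the rest the smaller one is meant.

How it is judged:
By the outcome, as a careful person would: the job done as asked, in the order asked, and still so for the second after the job is handed in, with the robot touching nothing.
It also fails if it takes over 88 s, if anything falls off the work surface, if the arm or the gripper's body presses on something with over 40 N, if the wrist force passes 120 N, or if a joint passes its speed limit or range.

### The arm

A 6-joint arm with a two-finger parallel gripper is mounted at the origin on the work surface. World frame = base frame: x ahead of the robot, y to its left, z up, the work surface at z = 0. Lengths are in mm, angles in rad, forces in N, time in s.
With the tool pointing down it reaches from about 275 to 750 mm from the base axis. Payload 10.2 kg.
Tool frame: the origin (TCP) lies between the finger pads; the fingertips stand 14 mm ahead of it and the grasp point (between the pads) lies 5 mm behind it (tip_reach is the distance from the TCP to the fingertips, in mm); z points along the fingers, y is the line along which they close (so a half turn about z gives the same grasp; the last joint's range is limited). The gripper opens to 85 mm and grips with 20 to 120 N. Pads are 22 mm wide; open, the fingers measure 114 mm over their backs; the gripper's body (76 mm by 85 mm) begins 54 mm behind the grasp point. The pads swing forward as they close: fully open they stand 13 mm farther back than shut.
Start: joints at [-1.463, 0.313, 1.498, -0, 1.331, -0.223], TCP at [170.507, -496.547, 245.294] pointing down, gripper open.
Joint ranges: [-2.94, 2.94], [-0.97, 2.17], [0.19, 2.56], [-1.23, 4.37], [0.02, 3.11], [-2.88, 2.88]. Speed limits (rad/s): [2.39, 2.39, 3.01, 3.14, 3.14, 3.14].

### API

Orientations are given as a unit quaternion [w, x, y, z].
In Python, from rig import * gives the robot as it stands.
- The arm moves only by the tool arm_command, never from a script. Its argument "steps" is a list that holds one entry, the list of rows, each a list of 7 numbers: the opening, from 0 (shut) to 1 (fully open), then the shift along the tool's x, y, z each as a share of 0.05 m, from -1 to 1, then the turn, a rotation vector about the tool's x, y, z each as a share of 0.15 rad, from -1 to 1. A call has 1 to 8 rows; each row shifts and turns the commanded pose from where the row before left it, along the tool's axes as they then stand; what a row does not reach is not made up. A row lasts 1/8 s, in which the tool goes at most 62.5 mm and 10.7 degrees, less where a joint would pass 70% of its speed; a pose out of reach is approached as far as the arm can. A call with a number of a shift or a turn outside -1 to 1 is refused whole. A call with a gripper value outside its range is refused whole. The fingers move at their own pace and stop on an object; "squeeze" is the grip in N (left out, the last holds). Time passes only in rows, so rows that do not move let the fingers close. It gives the time, the measured TCP pose, the force, the opening and the grip force at its end, in the units of the state.
- sense(): the state, without advancing time (a new reading comes with each control period).
- capture(name): name is "scene" or "side" or "wrist"; returns the picture (420x560x3 uint8, red, green, blue); there is no depth.
- get_calibration(name): a dict with "intrinsics" (3x3 intrinsics, pixels), "D" ([k1, k2, p1, p2, k3] as OpenCV has them; the pictures are not rectified), "rvec" (rotation vector, rad) and "tvec" (3), from world to camera coordinates, as OpenCV has them; the wrist camera has in their place "T_tool_cam" (4x4, takes a point from camera to tool coordinates, whose origin is the TCP and whose axes are the flange's). Camera axes: x right, y down, z forward; pixel columns grow to the right and rows downward; lengths in mm; the calibration is good to about 2 mm. A picture is of the moment at which its call begins: read the wrist's pose just before it. get_calibration takes no time and is no camera call.
- finish_job(): hands the job in; it is judged then, once.
The state is a dict: "time_s": time; "joints": joint angles; "dq": joint speeds; "tau": joint torques, N m; "eef_pos": TCP position; "ee_rot": TCP orientation; "force": force on the tool from outside, world axes, zero at the start; "wrist_torque": the same for the moment, N m; "grip_width": opening from 0.0 (shut) to 1.0 (fully open); "grip_force": force on a finger pad.
Only numpy, scipy, OpenCV 4.12 (cv2) and the standard library are available. Lean on these libraries where they do the work, as an engineer would, in place of code of your own. Each camera call takes 0.05 s, during which the arm holds its last target. There are 200 camera calls.

## Working session

There is one attempt and no reset: what is moved stays moved. The work goes in short steps, Python scripts to look and compute and a tool call to move; the robot and the scene stay as the last step left them, time stands still between calls to the robot, and variables do not carry over. Pictures are saved under pics/ and viewed, at most 14 in all, crops included, and the job is handed in when it is done.

Besides the shell and the picture viewer there is one more tool, called after "Call:" by a JSON object that holds its "op" and its "data". arm_command: Moves the arm, as the interface text tells. Its arguments: {"type":"object","properties":{"steps":{"type":"array"},"squeeze":{"type":"number"}},"required":["steps"]}

```bash
mkdir -p pics; ls; python3 - <<'E'
from rig import *
import cv2
s=sense();print(s)
for n in("scene","side","wrist"):
    im=capture(n);cv2.imwrite(f"pics/{n}0.png",im[:,:,::-1]);print(n,get_calibration(n))
E
```

```text
pics
{'time_s': 0.0, 'joints': array([-1.46340474e+00,  3.13465239e-01,  1.49843919e+00,  1.72253984e-05,
        1.33100055e+00, -2.23377100e-01]), 'dq': array([-0.00083879, -0.00015041, -0.00092636, -0.00099325, -0.00094294,
        0.00020872]), 'tau': array([ 1.08480916e-03, -4.12267721e+01, -2.59739631e+01, -1.95608436e-04,
        4.15503295e-03,  9.90211646e-06]), 'eef_pos': array([ 170.48187227, -496.29668015,  244.72647293]), 'ee_rot': array([-6.54576531e-04,  9.86355279e-01,  1.64629383e-01,  4.63823125e-05]), 'force': array([-0.75465668,  0.51281338, -0.19956083]), 'wrist_torque': array([ 0.0210074 ,  0.01144778, -0.00115303]), 'grip_force': 0.0, 'grip_width': 1.0014131317909418}
scene {'intrinsics': array([[484.61240086,   0.        , 276.50622329],
       [  0.        , 484.61240086, 210.92330862],
       [  0.        ,   0.        ,   1.        ]]), 'D': array([-0.17506867,  0.        ,  0.        ,  0.        ,  0.        ]), 'rvec': array([ 2.30768353,  0.87190314, -0.2916345 ]), 'tvec': array([-308.31144855, -252.3334592 , 1414.36782777])}
side {'intrinsics': array([
[... 252 characters left out ...]
5, -2.31130545,  1.21362885]), 'tvec': array([281.99057578, 231.01425293, 838.41387647])}
wrist {'intrinsics': array([[333.348602  ,   0.        , 286.58976639],
       [  0.        , 333.348602  , 210.15271066],
       [  0.        ,   0.        ,   1.        ]]), 'D': array([-0.07622329,  0.        ,  0.        ,  0.        ,  0.        ]), 'T_tool_cam': array([[-5.14547122e-04, -9.45235763e-01, -3.26387941e-01,
         8.35128541e+01],
       [ 9.99999786e-01, -6.18421419e-04,  2.14490247e-04,
         7.08124299e-01],
       [-4.04589146e-04, -3.26387761e-01,  9.45235878e-01,
        -1.28179499e+02],
       [ 0.00000000e+00,  0.00000000e+00,  0.00000000e+00,
         1.00000000e+00]])}
```

View pics/scene0.png

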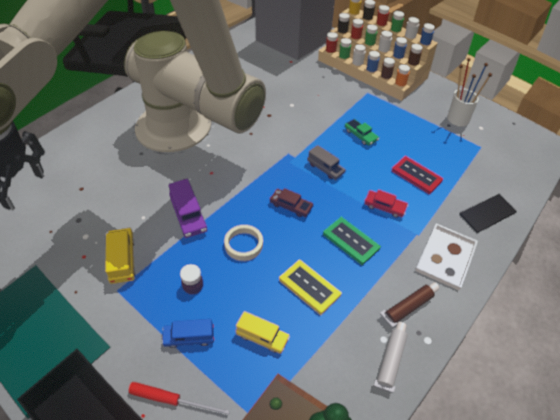

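View pics/side0.png

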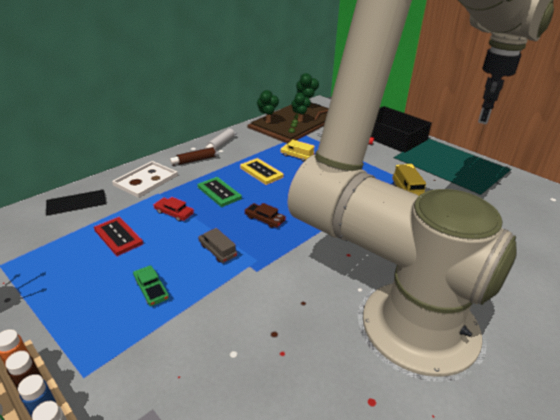

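The scene view shows the red car (386,203), green pickup (361,131), two yellow vans (262,333) and (120,255), and the plinths red (417,174), green (351,240) and yellow (310,286). The side view also shows the three plinths and the cars, with red at (173,208), green at (150,284) and yellow at (298,150).

```bash
cat > h.py <<'E'
from rig import *
import cv2, numpy as np
from scipy.spatial.transform import Rotation as R
def campose(n, s=None):
    c=get_calibration(n)
    if n=="wrist":
        q=s["ee_rot"]; Rt=R.from_quat([q[1],q[2],q[3],q[0]]).as_matrix(); T=c["T_tool_cam"]
        return c, Rt@T[:3,:3], Rt@T[:3,3]+s["eef_pos"]
    Rw=cv2.Rodrigues(c["rvec"])[0]
    return c, Rw.T, -Rw.T@c["tvec"]
def rays(n,px,s=None):
    c,Rc,o=campose(n,s)
    u=cv2.undistortPoints(np.float64(px).reshape(-1,1,2),c["intrinsics"],c["D"]).reshape(-1,2)
    return o,(Rc@np.c_[u,np.ones(len(u))].T).T
def onplane(n,px,z,s=None):
    o,d=rays(n,px,s); return o+d*((z-o[2])/d[:,2])[:,None]
def proj(n,P,s=None):
    c,Rc,o=campose(n,s); r=Rc.T
    return cv2.projectPoints(np.float64(P).reshape(-1,1,3),cv2.Rodrigues(r)[0],-r@o,c["intrinsics"],c["D"])[0].reshape(-1,2)
def tri(o1,d1,o2,d2):
    d1=d1/np.linalg.norm(d1);d2=d2/np.linalg.norm(d2)
    t=np.linalg.lstsq(np.c_[d1,-d2],o2-o1,rcond=None)[0]
    a,b=o1+t[0]*d1,o2+t[1]*d2
    return (a+b)/2,np.linalg.norm(a-b)
HUE={"red":((0,8),(170,180)),"yellow":((20,32),),"green":((45,78),)}
def mask(im,col,smin=130,vmin=50):
    h=cv2.cvtColor(im,cv2.COLOR_RGB2HSV); m=0
    for a,b in HUE[col]: m=m|cv2.inRange(h,(a,smin,vmin),(b,255,255))
    return m
def blobs(im,col,amin=60,fill=True,**k):
    cs=cv2.findContours(cv2.morphologyEx(mask(im,col,**k),cv2.MORPH_CLOSE,np.ones((3,3))),cv2.RETR_EXTERNAL,cv2.CHAIN_APPROX_NONE)[0]
    return [c.reshape(-1,2) for c in cs if cv2.contourArea(c)>amin]
E
python3 - <<'E'
from h import *
np.set_printoptions(precision=1,suppress=True)
for n in("scene","side"):
    im=cv2.imread(f"pics/{n}0.png")[:,:,::-1].copy()
    for col in HUE:
        for c in blobs(im,col):
            (x,y),(w,h),a=cv2.minAreaRect(c)
            if len(c)>400: continue
            for z in (14,):
                P=onplane(n,c,z)[:,:2].astype(np.float32); r=cv2.minAreaRect(P)
                print(n,col,"px",int(x),int(y),"xy",np.array(r[0]),"wh",np.array(r[1]),"ang",round(r[2],1))
E
```

```text
scene red px 153 393 xy [ 575.9 -553.8] wh [101.6  24.5] ang 28.7
scene red px 386 201 xy [639.1 159.4] wh [99.9 54.7] ang 14.8
scene red px 416 173 xy [649.1 300.6] wh [ 70.6 124.1] ang 87.0
scene red px 331 45 xy [ 93.8 661.3] wh [36.2 88.6] ang 33.4
scene red px 356 32 xy [ 99.9 810.3] wh [ 38.8 101.6] ang 29.0
scene red px 382 18 xy [115.3 974.5] wh [ 41.5 114.1] ang 28.9
scene yellow px 261 331 xy [ 642.  -315.8] wh [106.4  50. ] ang 15.9
scene yellow px 309 285 xy [ 646.9 -164.6] wh [ 68.4 124.3] ang 87.0
scene yellow px 118 255 xy [ 267.  -393.5] wh [ 62.2 150.6] ang 53.4
scene yellow px 354 6 xy [-21.6 980.2] wh [ 45.9 137.7] ang 31.0
scene green px 351 239 xy [641.9   0.3] wh [ 68.7 124.1] ang 84.7
scene green px 361 129 xy [439.4 343.5] wh [58.4 95.8] ang 70.6
scene green px 537 74 xy [ 732.9 1086.7] wh [172.8 187. ] ang 9.9
scene green px 51 81 xy [-424.5  -79.1] wh [241.9 493.1] ang 35.8
scene green px 477 45 xy [ 469.3 1079.8] wh [ 58.1 174.8] ang 3.4
scene green px 162 7 xy [-598.2  455.5] wh [ 72.6 139.8] ang 56.0
scene green px 137 5 xy [-688.2  392.9] wh [ 30.  123.3
[... 366 characters left out ...]
7] wh [117.1  45.2] ang 75.3
side yellow px 410 177 xy [ 311.2 -447.7] wh [ 88.6 177.9] ang 45.3
side yellow px 261 170 xy [ 636.2 -153.5] wh [ 75.7 134.2] ang 87.0
side yellow px 297 148 xy [ 660.2 -342.1] wh [108.3 108.9] ang 17.3
side green px 150 284 xy [440.2 336. ] wh [ 43.1 112.8] ang 79.2
side green px 218 191 xy [631.9   9.9] wh [ 71.3 133.5] ang 85.2
side green px 266 96 xy [1063.7 -584.7] wh [ 82.6 164.8] ang 36.5
side green px 302 97 xy [ 968.1 -682.2] wh [ 63.5 261.8] ang 34.1
side green px 306 79 xy [1113.7 -867.5] wh [ 94.9 198.6] ang 46.5
side green px 402 53 xy [ 1308.8 -2078.3] wh [ 120.  2787.6] ang 28.5
side green px 335 45 xy [ 1665.5 -1753.3] wh [ 146.5 2424.1] ang 35.0
```

View pics/wrist0.png

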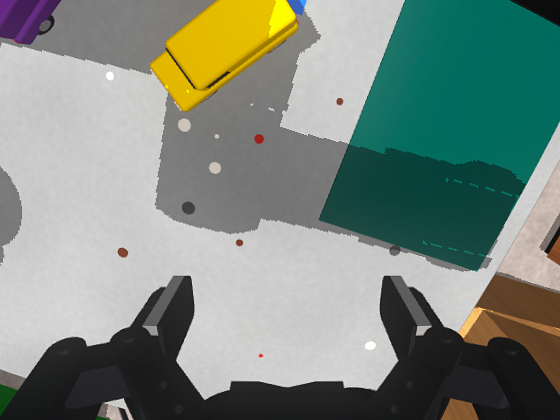

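The wrist view shows the larger yellow van at (225,50). It measures about 150 mm long against 106 mm for the one on the mat at (642,-320), so the mat van is the one wanted. I'll now move over the row to get wrist views.

Call:
{"op": "arm_command", "data": {"steps": [[[1,0.9,-0.3,0,0,0,0.75],[1,1,-0.4,0,0,0,0.75],[1,1,-0.5,0,0,0,0.7],[1,1,-0.6,0,0,0,0],[1,1,-0.6,0,0,0,0],[1,1,-0.6,0,0,0,0],[1,1,-0.6,0,0,0,0],[1,0.6,-0.4,0,0,0,0]]]}}

```text
time_s: 1.15
eef_pos: [531.4, -265.3, 244.8]
ee_rot: [-0.0, 1.0, 0.001, -0.0]
force: [-0.8, -0.2, -0.4]
grip_width: 1.001
grip_force: 0.0
```

```bash
cat >> h.py <<'E'
def snap(tag):
    import pickle
    s=sense(); im=capture("wrist"); cv2.imwrite(f"pics/{tag}.png",im[:,:,::-1]); pickle.dump(s,open(f"pics/{tag}.pkl","wb"))
    q=s["ee_rot"]; M=R.from_quat([q[1],q[2],q[3],q[0]]).as_matrix()
    print(tag,round(s["time_s"],2),"pos",s["eef_pos"].round(1),"yaw",round(float(np.arctan2(M[1,0],M[0,0])),3),"tilt",M[2,:2].round(3),"j",s["joints"].round(2))
    return s,im
def report(s,im,cols=HUE,z=14,amin=300):
    for col in cols:
        for c in blobs(im,col,amin=amin):
            (x,y),_,_=cv2.minAreaRect(c)
            P=onplane("wrist",c,z,s)[:,:2].astype(np.float32); r=cv2.minAreaRect(P)
            print(col,"px",int(x),int(y),"xy",np.round(r[0],1),"wh",np.round(r[1],1),"ang",round(r[2],1))
E
python3 - <<'E'
from h import *
s,im=snap("w1"); report(s,im)
E
```

```text
w1 1.15 pos [ 531.4 -265.3  244.8] yaw 0.003 tilt [-0. -0.] j [-0.66  0.47  1.28  0.    1.4   0.91]
red px 544 138 xy [ 574.6 -555.4] wh [108.1  31.2] ang 28.6
yellow px 372 369 xy [ 256.7 -390.7] wh [ 70.5 110.9] ang 53.0
yellow px 343 62 xy [ 646.3 -323.5] wh [106.6  46.8] ang 16.2
yellow px 185 65 xy [ 644.5 -164.1] wh [ 69.4 125.1] ang 87.2
green px 35 76 xy [639.4   1.2] wh [ 67.3 124.5] ang 85.2
```

Call:
{"op": "arm_command", "data": {"steps": [[[1,0.1,-1,0,0,0,0],[1,0.1,-1,0,0,0,0],[1,0.1,-1,0,0,0,0],[1,0,-1,0,0,0,0],[1,0,-1,0,0,0,0],[1,0,-1,0,0,0,0],[1,0,-1,0,0,0,0],[1,0,-1,0,0,0,0]]]}}

```text
time_s: 2.2
eef_pos: [544.0, 134.5, 245.2]
ee_rot: [0.0, 1.0, 0.0, -0.0]
force: [0.4, 0.0, -0.2]
grip_width: 1.002
grip_force: 0.0
```

```bash
python3 - <<'E'
from h import *
s,im=snap("w2"); report(s,im)
E
```

```text
w2 2.2 pos [544.  134.5 245.2] yaw 0.001 tilt [-0.  0.] j [ 0.03  0.39  1.39 -0.    1.36  1.6 ]
red px 409 261 xy [436.2 -16.6] wh [64.7 30.9] ang 22.0
red px 403 239 xy [465.3  -5.8] wh [87.6 33.5] ang 9.9
red px 269 80 xy [641.1 149.7] wh [106.2  41.6] ang 16.4
red px 121 77 xy [646.4 303.8] wh [ 67.1 124.4] ang 87.6
yellow px 535 83 xy [ 645.1 -148.2] wh [ 58.7 125.4] ang 88.0
green px 117 275 xy [415.7 346.4] wh [46.  65.8] ang 80.7
green px 119 235 xy [469.7 333.2] wh [39.1 29.4] ang 79.3
green px 412 83 xy [639.5   4.2] wh [ 70.  124.7] ang 85.3
```

View pics/w2.png

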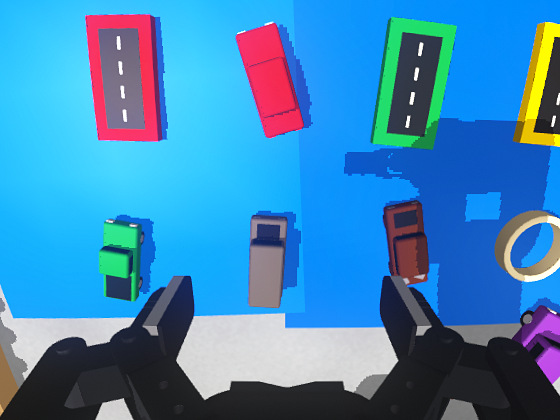

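The wrist view shows the red plinth (124,78), red car (269,80), green plinth (412,83) and green pickup (122,260), plus the grey wreck (267,260) and the brown wreck (405,240), which stay put. Next I measure the plinth road strips and heights from two views.

```bash
cat >> h.py <<'E'
import pickle
def load(t): return pickle.load(open(f"pics/{t}.pkl","rb")),cv2.imread(f"pics/{t}.png")[:,:,::-1].copy()
def strip(im,col,near):
    """contour of the dark road inside the coloured border nearest to pixel `near`"""
    cs,h=cv2.findContours(mask(im,col,smin=90),cv2.RETR_CCOMP,cv2.CHAIN_APPROX_NONE)
    g=[c.reshape(-1,2) for c,k in zip(cs,h[0]) if k[3]>=0 and cv2.contourArea(c)>80]
    return min(g,key=lambda c:np.linalg.norm(c.mean(0)-near))
def centre(px): return np.float64(cv2.minAreaRect(px.astype(np.float32))[0])
E
python3 - <<'E'
from h import *
np.set_printoptions(precision=1,suppress=True)
V={t:load(t) for t in("w1","w2")}
for n in("scene","side"): V[n]=(None,cv2.imread(f"pics/{n}0.png")[:,:,::-1].copy())
look={"red":{"w2":(124,78),"scene":(417,174),"side":(118,235)},"green":{"w1":(35,76),"w2":(412,83),"scene":(351,240),"side":(218,191)},"yellow":{"w1":(185,65),"scene":(310,286),"side":(261,170)}}
for col,d in look.items():
    rr={}
    for t,near in d.items():
        s,im=V[t]; n="wrist" if t[0]=="w" else t
        c=strip(im,col,near); P=onplane(n,c,14,s)[:,:2].astype(np.float32); r=cv2.minAreaRect(P)
        a=r[2]-90 if r[1][1]>r[1][0] else r[2]
        ct=proj(n,[[*r[0],14]],s); o,dd=rays(n,ct,s); rr[t]=(o,dd[0])
        print(col,t,"xy",np.array(r[0]),"wh",np.array(r[1]),"ang",round(a,1))
    k=list(rr)
    for i in range(len(k)):
        for j in range(i): p,e=tri(*rr[k[i]],*rr[k[j]]); print("   tri",k[j],k[i],p,"miss",round(e,1))
E
```

```text
red w2 xy [646.4 304.3] wh [ 44.  101.6] ang -2.1
red scene xy [647.3 305.9] wh [ 45.1 100.7] ang -2.2
red side xy [646.7 307. ] wh [40.4 99.7] ang -1.1
   tri w2 scene [647.  304.4  14.8] miss 1.6
   tri w2 side [647.1 305.8  12.8] miss 2.2
   tri scene side [647.2 306.7  13.5] miss 0.3
green w1 xy [639.3   2.1] wh [ 44.1 101.4] ang -4.7
green w2 xy [639.2   2.6] wh [ 43.9 101.8] ang -4.9
green scene xy [639.7   3.9] wh [ 43.6 101.3] ang -5.0
green side xy [640.    4.2] wh [ 41.5 101.8] ang -5.0
   tri w1 w2 [639.3   2.4  13.6] miss 0.1
   tri w1 scene [639.4   4.2  12.5] miss 1.4
   tri w2 scene [639.6   3.1  15. ] miss 0.9
   tri w1 side [640.    3.4  13.2] miss 1.7
   tri w2 side [639.5   3.6  14.4] miss 1.8
   tri scene side [639.8   4.1  14. ] miss 0.4
yellow w1 xy [ 644.4 -162.9] wh [ 43.5 101.2] ang -3.2
yellow scene xy [ 645.2 -161.4] wh [ 42.9 100. ] ang -3.3
yellow side xy [ 644.7 -161. ] wh [38.  97.7] ang -2.3
   tri w1 scene [ 644.8 -162.1   13.8] miss 1.6
   tri w1 side [ 645.  -162.2   13.2] miss 1.4
   tri scene side [ 645.1 -161.3   13.7] miss 0.1
```

Call:
{"op": "arm_command", "data": {"steps": [[[1,0.6,0,0.85,0,0,0],[1,0.6,-0.1,0.85,0,0,0],[1,0,0,0,0,0,-0.93],[1,0,0,0,0,0,-0.93],[1,0,0,0,0,0,0]]]}}

```text
time_s: 2.88
eef_pos: [604.2, 137.9, 160.0]
ee_rot: [-0.0, 0.99, 0.139, -0.0]
force: [0.1, 0.4, -0.2]
grip_width: 1.0
grip_force: 0.0
```

```bash
cat >> h.py <<'E'
def car(t,col,near,z=16):
    """outline of a car on plane z: centre, size, angle; and its ray"""
    if t in("scene","side"): s,im,n=None,cv2.imread(f"pics/{t}0.png")[:,:,::-1].copy(),t
    else: (s,im),n=load(t),"wrist"
    g=blobs(im,col,amin=150,smin=100)
    c=min(g,key=lambda c:np.linalg.norm(c.mean(0)-near))
    r=cv2.minAreaRect(onplane(n,c,z,s)[:,:2].astype(np.float32)); a=r[2]-90 if r[1][1]>r[1][0] else r[2]
    o,d=rays(n,proj(n,[[*r[0],z]],s),s)
    print(t,col,"xy",np.round(r[0],1),"wh",np.round(r[1],1),"ang",round(a,1),"rad",round(np.radians(a),3))
    return o,d[0]
E
python3 - <<'E'
from h import *
snap("w3")
a=car("w3","red",(286,120)); b=car("w2","red",(269,80)); c=car("scene","red",(386,203))
print(tri(*a,*b),tri(*a,*c),tri(*b,*c))
E
```

```text
w3 2.88 pos [604.2 137.9 160. ] yaw 0.278 tilt [-0.001 -0.   ] j [0.04 0.59 1.31 0.   1.25 1.33]
w3 red xy [640.6 149.4] wh [104.3  41.7] ang 16.1 rad 0.28
w2 red xy [640.8 149.8] wh [105.6  41.3] ang 16.4 rad 0.286
scene red xy [640.1 157.7] wh [100.2  54.6] ang 14.8 rad 0.258
(array([640.77209655, 149.5810148 ,  17.58441956]), np.float64(0.29371520297250653)) (array([642.52473079, 149.82907771,  25.00251615]), np.float64(0.9784467524161502)) (array([641.63486084, 149.93616945,  24.24484978]), np.float64(2.5458774412223617))
```

View pics/w3.png

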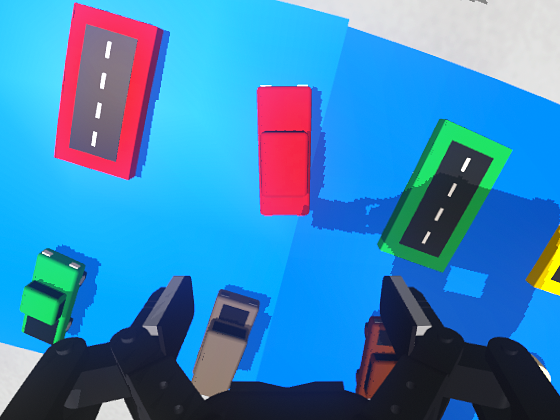

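The view shows the red car at (285,150), aligned with the tool and clear on both sides. It measures 104×42 mm at z≈18, which matches the text. Descending to grasp.

Call:
{"op": "arm_command", "data": {"steps": [[[1,0.77,-0.02,0.8,0,0,0.0],[1,0,0,0.9,0,0,0],[1,0,0,0.7,0,0,0],[1,0,0,0.3,0,0,0],[1,0,0,0.18,0,0,0],[1,0,0,0,0,0,0]]]}}

```text
time_s: 3.68
eef_pos: [641.4, 149.6, 16.9]
ee_rot: [0.0, 0.99, 0.139, 0.0]
force: [-0.0, 0.9, 0.5]
grip_width: 0.998
grip_force: 0.0
```

Call:
{"op": "arm_command", "data": {"steps": [[[0.2,0,0,0,0,0,0],[0.2,0,0,0,0,0,0],[0.2,0,0,0,0,0,0],[0.2,0,0,0,0,0,0],[0.2,0,0,0,0,0,0],[0.2,0,0,0,0,0,0]]], "squeeze": 35}}

```text
time_s: 4.42
eef_pos: [641.4, 149.6, 17.1]
ee_rot: [0.0, 0.99, 0.139, 0.001]
force: [-1.3, -1.1, 5.8]
grip_width: 0.481
grip_force: 35.5
```

Call:
{"op": "arm_command", "data": {"steps": [[[0.2,0,0,-0.6,0,0,0],[0.2,0,0,-0.8,0,0,0],[0.2,0,0,0,0,0,0.7],[0.2,0,0,0,0,0,0.7],[0.2,0,0,0,0,0,0.7],[0.2,0,-1,0,0,0,0],[0.2,0,-1,0,0,0,0],[0.2,0,-1,0,0,0,0]]]}}

```text
time_s: 5.42
eef_pos: [646.0, 300.9, 85.8]
ee_rot: [0.0, 1.0, -0.018, -0.0]
force: [0.5, -0.1, -0.7]
grip_width: 0.484
grip_force: 36.4
```

```bash
python3 - <<'E'
from h import *
s,im=snap("w4"); print(s["grip_width"],s["grip_force"])
E
```

```text
w4 5.42 pos [646.  300.9  85.8] yaw -0.036 tilt [-0.001  0.   ] j [0.27 0.87 1.   0.   1.27 1.88]
0.4835382216472829 36.42823934555054
```

View pics/w4.png

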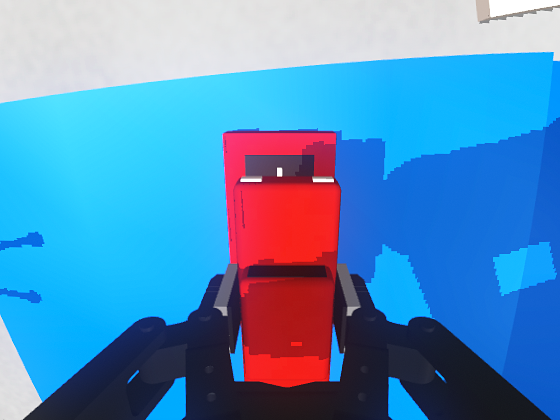

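The picture shows the red car held straight in the hand, nose at (288,180), over the red plinth and lined up with it. Lowering.

Call:
{"op": "arm_command", "data": {"steps": [[[0.2,0.02,-0.07,0.4,0,0,0],[0.2,0,0,0.4,0,0,0],[0.2,0,0,0.18,0,0,0],[0.2,0,0,0.08,0,0,0],[0.2,0,0,0,0,0,0],[0.2,0,0,0,0,0,0]]]}}

```text
time_s: 6.22
eef_pos: [647.8, 302.9, 34.0]
ee_rot: [-0.0, 1.0, -0.018, 0.001]
force: [0.0, -0.3, -1.2]
grip_width: 0.482
grip_force: 36.4
```

Call:
{"op": "arm_command", "data": {"steps": [[[0.2,-0.01,-0.03,0.03,0,0,0],[0.2,0,0,0.03,0,0,0],[0.2,0,0,0,0,0,0]]]}}

```text
time_s: 6.6
eef_pos: [647.1, 304.8, 31.1]
ee_rot: [-0.0, 1.0, -0.017, 0.0]
force: [-2.8, 1.1, 4.1]
grip_width: 0.484
grip_force: 37.1
```

Call:
{"op": "arm_command", "data": {"steps": [[[0.6,0,0,0,0,0,0],[0.8,0,0,0,0,0,0],[0.9,0,0,0,0,0,0],[0.9,0,0,0,0,0,0],[0.9,0,0,-0.4,0,0,0],[0.9,0,0,-0.8,0,0,0],[0.9,-0.5,0,-1,0,0,0],[0.9,-0.5,0,-0.8,0,0,0]]]}}

```text
time_s: 7.6
eef_pos: [596.7, 306.3, 184.0]
ee_rot: [-0.001, 1.0, -0.018, 0.002]
force: [-0.0, 0.6, 0.8]
grip_width: 0.901
grip_force: 0.0
```

```bash
python3 - <<'E'
from h import *
s,im=snap("w5"); 
c=strip(im,"red",proj("wrist",[[647,304,14]],s)[0])
cv2.imwrite("pics/x5.png",im[:,:,::-1])
E
```

```text
w5 7.6 pos [596.7 306.3 184. ] yaw -0.035 tilt [ 0.003 -0.001] j [0.3  0.68 1.08 0.   1.37 1.91]Traceback (most recent call last):
  File "<stdin>", line 3, in <module>
  File "h.py", line 51, in strip
    return min(g,key=lambda c:np.linalg.norm(c.mean(0)-near))
ValueError: min() iterable argument is empty
```

View pics/w5.png

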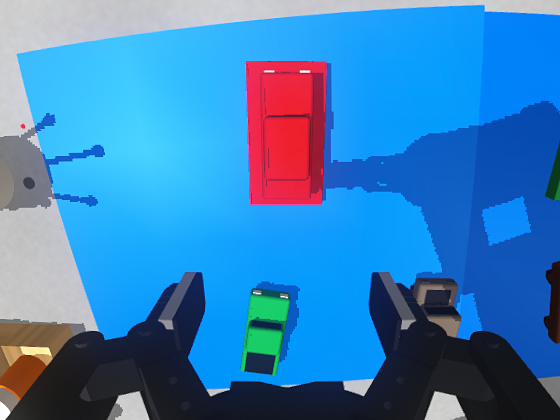

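The red car sits centred and in line on its plinth (287,135). I'm going on to the yellow van.

Call:
{"op": "arm_command", "data": {"steps": [[[1,0.05,1,0,0,0,0],[1,0.05,1,0,0,0,0],[1,0.05,1,0,0,0,0],[1,0.05,1,0,0,0,0],[1,0.05,1,0,0,0,0],[1,0.05,1,0,0,0,0],[1,0.05,1,0,0,0,0],[1,0.05,1,0,0,0,0]]]}}

```text
time_s: 8.65
eef_pos: [603.0, -95.9, 182.0]
ee_rot: [0.0, 1.0, -0.018, 0.001]
force: [0.5, -0.5, -0.5]
grip_width: 1.001
grip_force: 0.0
```

Call:
{"op": "arm_command", "data": {"steps": [[[1,0.05,1,0,0,0,0],[1,0.05,1,0,0,0,0],[1,0.05,1,0,0,0,0],[1,0.05,1,0.3,0,0,0],[1,0,0.9,0.3,0,0,0],[1,0,0,0,0,0,-1],[1,0,0,0,0,0,-1],[1,0,0,0,0,0,-0.1]]]}}

```text
time_s: 9.65
eef_pos: [604.5, -339.6, 151.6]
ee_rot: [0.001, 0.99, 0.139, 0.0]
force: [-0.6, -0.1, -0.7]
grip_width: 0.997
grip_force: 0.0
```

```bash
python3 - <<'E'
from h import *
s,im=snap("w6"); n=proj("wrist",[[646,-323,20]],s)[0]; print(n)
a=car("w6","yellow",n); b=car("w1","yellow",(343,62)); c=car("scene","yellow",(262,333))
print(tri(*a,*b),tri(*a,*c))
E
```

```text
w6 9.65 pos [ 604.5 -339.6  151.6] yaw 0.279 tilt [0.001 0.001] j [-0.68  0.76  1.03 -0.    1.35  0.61]
[279.49355094 148.65226261]
w6 yellow xy [ 641.8 -322. ] wh [112.1  42.7] ang 16.0 rad 0.279
w1 yellow xy [ 645.9 -323. ] wh [106.2  46.6] ang 16.1 rad 0.282
scene yellow xy [ 642.8 -316.6] wh [107.7  52. ] ang 15.7 rad 0.274
(array([ 644.39273119, -321.24989298,   30.31504362]), np.float64(1.1595797645082815)) (array([ 645.08518833, -321.17900688,   27.47445068]), np.float64(3.120682444868633))
```

View pics/w6.png

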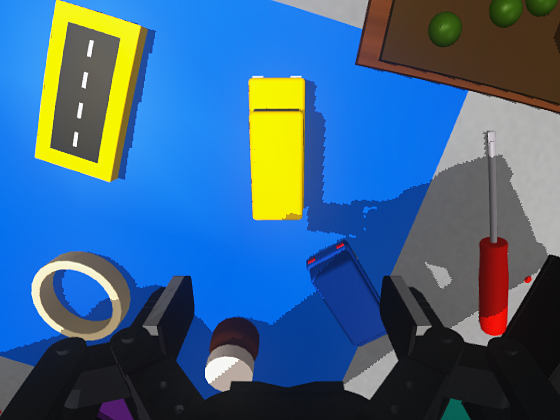

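The view shows the yellow van at (277,150), in line with the tool. The blue van's nose (330,255) is about 75 mm behind the van's middle, so the fingers clear it. Using the nose edge at body height, the van's middle is at about (646,-321), at yaw 0.28.

Call:
{"op": "arm_command", "data": {"steps": [[[1,0.9,-0.13,0.3,0,0,0.0],[1,0,0,0.9,0,0,0],[1,0,0,0.8,0,0,0],[1,0,0,0.4,0,0,0],[1,0,0,0.25,0,0,0],[1,0,0,0,0,0,0]]]}}

```text
time_s: 10.45
eef_pos: [645.9, -320.9, 18.2]
ee_rot: [0.0, 0.99, 0.139, 0.0]
force: [-0.2, -0.0, -0.4]
grip_width: 1.003
grip_force: 0.0
```

Call:
{"op": "arm_command", "data": {"steps": [[[0.2,0,0,0,0,0,0],[0.2,0,0,0,0,0,0],[0.2,0,0,0,0,0,0],[0.2,0,0,0,0,0,0],[0.2,0,0,0,0,0,0],[0.2,0,0,0,0,0,0]]], "squeeze": 35}}

```text
time_s: 11.2
eef_pos: [646.1, -321.0, 18.8]
ee_rot: [0.001, 0.99, 0.139, 0.0]
force: [-0.7, 0.9, 5.4]
grip_width: 0.485
grip_force: 35.4
```

Call:
{"op": "arm_command", "data": {"steps": [[[0.2,0,0,-0.6,0,0,0],[0.2,0,0,-0.8,0,0,0],[0.2,0,0,0,0,0,0.75],[0.2,0,0,0,0,0,0.75],[0.2,0,0,0,0,0,0.75],[0.2,-0.07,-1,0,0,0,0],[0.2,-0.07,-1,0,0,0,0],[0.2,-0.07,-1,0,0,0,0]]]}}

```text
time_s: 12.2
eef_pos: [643.6, -168.8, 87.5]
ee_rot: [-0.0, 1.0, -0.029, -0.0]
force: [-0.1, 0.4, -0.7]
grip_width: 0.481
grip_force: 36.0
```

```bash
python3 - <<'E'
from h import *
s,im=snap("w7"); print(s["grip_width"],s["grip_force"])
E
```

```text
w7 12.2 pos [ 643.6 -168.8   87.5] yaw -0.058 tilt [-0. -0.] j [-0.43  0.76  1.2   0.    1.17  1.2 ]
0.48078978227170227 36.04950785636902
```

View pics/w7.png

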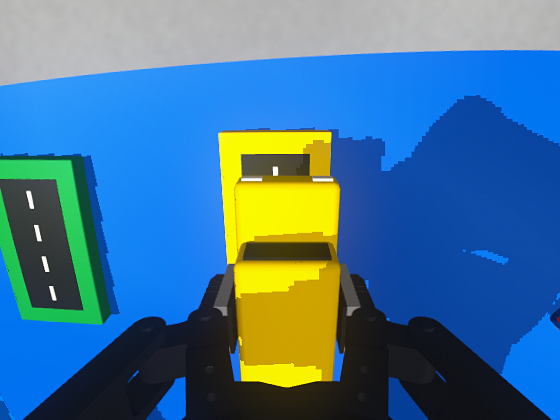

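The van is held straight, nose at (288,180), the same as the red car. Lowering onto the yellow plinth.

Call:
{"op": "arm_command", "data": {"steps": [[[0.2,0.01,-0.126,0.4,0,0,0],[0.2,0,0,0.4,0,0,0],[0.2,0,0,0.18,0,0,0],[0.2,0,0,0.05,0,0,0],[0.2,0,0,0,0,0,0],[0.2,0,0,0,0,0,0]]]}}

```text
time_s: 13.0
eef_pos: [645.1, -164.4, 37.0]
ee_rot: [0.0, 1.0, -0.029, 0.001]
force: [0.1, -0.3, -0.4]
grip_width: 0.48
grip_force: 36.1
```

Call:
{"op": "arm_command", "data": {"steps": [[[0.2,-0.01,-0.04,0.05,0,0,0],[0.2,0,0,0.03,0,0,0],[0.2,0,0,0,0,0,0]]]}}

```text
time_s: 13.38
eef_pos: [644.4, -161.8, 32.8]
ee_rot: [-0.0, 1.0, -0.029, -0.0]
force: [-2.6, 2.2, 5.0]
grip_width: 0.481
grip_force: 36.7
```

Call:
{"op": "arm_command", "data": {"steps": [[[0.6,0,0,0,0,0,0],[0.8,0,0,0,0,0,0],[0.9,0,0,0,0,0,0],[0.9,0,0,0,0,0,0],[0.9,0,0,-0.4,0,0,0],[0.9,0,0,-0.8,0,0,0],[0.9,-0.5,0,-1,0,0,0],[0.9,-0.5,0,-0.8,0,0,0]]]}}

```text
time_s: 14.38
eef_pos: [594.2, -159.3, 185.8]
ee_rot: [0.001, 1.0, -0.029, 0.001]
force: [0.2, -0.3, 1.3]
grip_width: 0.905
grip_force: 0.0
```

```bash
python3 - <<'E'
from h import *
s,im=snap("w8")
E
```

```text
w8 14.38 pos [ 594.2 -159.3  185.8] yaw -0.058 tilt [0.003 0.001] j [-0.45  0.56  1.29 -0.    1.29  1.18]
```

View pics/w8.png

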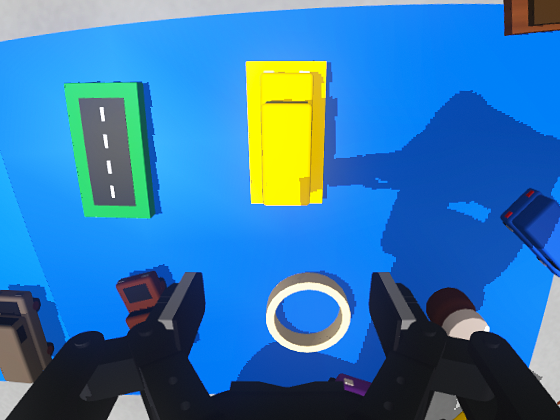

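The yellow van is centred on its plinth (287,135), and the tape roll and paint jar have not moved. Next is the green pickup.

Call:
{"op": "arm_command", "data": {"steps": [[[1,-0.45,-0.98,0,0,0,0],[1,-0.45,-0.98,0,0,0,0],[1,-0.45,-0.98,0,0,0,0],[1,-0.45,-0.98,0,0,0,0],[1,-0.45,-0.98,0,0,0,0],[1,-0.45,-0.98,0,0,0,0],[1,-0.45,-0.98,0,0,0,0],[1,-0.45,-0.98,0,0,0,0]]]}}

```text
time_s: 15.42
eef_pos: [436.8, 244.1, 183.8]
ee_rot: [-0.0, 1.0, -0.029, 0.001]
force: [-0.1, -0.1, 0.3]
grip_width: 0.999
grip_force: 0.0
```

Call:
{"op": "arm_command", "data": {"steps": [[[1,-0.45,-0.98,0,0,0,0],[1,-0.45,-0.98,0.25,0,0,0],[1,0,0,0.25,0,0,0.75],[1,0,0,0,0,0,0],[1,0,0,0,0,0,0]]]}}

```text
time_s: 16.05
eef_pos: [398.7, 342.7, 158.4]
ee_rot: [-0.0, 0.996, -0.084, 0.001]
force: [1.4, 0.0, 0.2]
grip_width: 0.998
grip_force: 0.0
```

```bash
python3 - <<'E'
from h import *
s,im=snap("w9"); n=proj("wrist",[[438,338,20]],s)[0]; print(n)
a=car("w9","green",n); c=car("scene","green",(361,131)); d=car("side","green",(150,284))
print(tri(*a,*c),tri(*a,*d))
E
```

```text
w9 16.05 pos [398.7 342.7 158.4] yaw -0.169 tilt [ 0.001 -0.001] j [ 0.49  0.4   1.62 -0.    1.12  2.23]
[283.00651546 154.23400457]
w9 green xy [437.2 335.7] wh [ 41.7 105.2] ang -10.6 rad -0.184
scene green xy [439.2 345.1] wh [56.1 99.8] ang -7.6 rad -0.132
side green xy [438.3 336.8] wh [ 43.  112.5] ang -10.8 rad -0.189
(array([440.86527025, 336.33590838,  23.67671807]), np.float64(5.169565965018051)) (array([437.50613417, 336.35406066,  16.52658105]), np.float64(1.456696066335254))
```

View pics/w9.png

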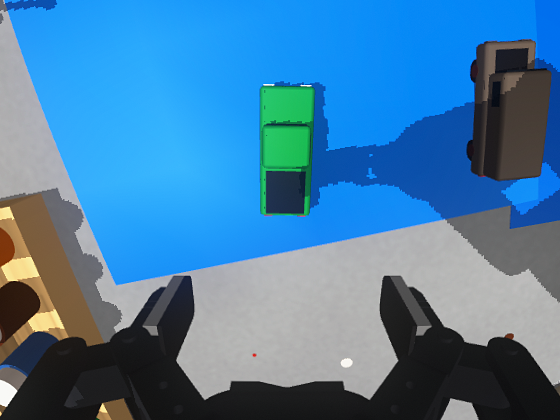

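The view shows the green pickup at (286,150), 105×42 mm at z≈17, with nothing near the fingers. The grey wreck is well off to the right (510,110). Grasping.

Call:
{"op": "arm_command", "data": {"steps": [[[1,0.78,-0.01,0.4,0,0,0.1],[1,0,0,0.9,0,0,0],[1,0,0,0.8,0,0,0],[1,0,0,0.45,0,0,0],[1,0,0,0.28,0,0,0],[1,0,0,0,0,0,0]]]}}

```text
time_s: 16.85
eef_pos: [436.9, 336.6, 15.8]
ee_rot: [0.0, 0.996, -0.092, -0.0]
force: [1.2, 0.8, 0.9]
grip_width: 1.0
grip_force: 0.0
```

Call:
{"op": "arm_command", "data": {"steps": [[[0.2,0,0,0,0,0,0],[0.2,0,0,0,0,0,0],[0.2,0,0,0,0,0,0],[0.2,0,0,0,0,0,0],[0.2,0,0,0,0,0,0],[0.2,0,0,0,0,0,0]]], "squeeze": 35}}

```text
time_s: 17.6
eef_pos: [437.0, 337.0, 16.7]
ee_rot: [-0.0, 0.996, -0.092, 0.001]
force: [-1.0, -0.8, 6.0]
grip_width: 0.479
grip_force: 35.1
```

Call:
{"op": "arm_command", "data": {"steps": [[[0.2,0,0,-0.6,0,0,0],[0.2,0,0,-0.9,0,0,0],[0.2,0,0,-0.5,0,0,-0.667],[0.2,0.57,0.79,0,0,0,0],[0.2,0.57,0.79,0,0,0,0],[0.2,0.57,0.79,0,0,0,0],[0.2,0.57,0.79,0,0,0,0],[0.2,0.57,0.79,0,0,0,0]]]}}

```text
time_s: 18.6
eef_pos: [562.3, 126.5, 115.7]
ee_rot: [-0.0, 0.999, -0.043, -0.0]
force: [-0.2, 1.0, -1.9]
grip_width: 0.484
grip_force: 36.8
```

Call:
{"op": "arm_command", "data": {"steps": [[[0.2,0.57,0.79,0,0,0,0],[0.2,0.57,0.79,0,0,0,0],[0.2,0.57,0.79,0,0,0,0],[0.2,0,0,0.4,0,0,0],[0.2,0,0,0.3,0,0,0],[0.2,0,0,0,0,0,0]]]}}

```text
time_s: 19.35
eef_pos: [636.1, 3.2, 79.5]
ee_rot: [-0.0, 0.999, -0.042, -0.001]
force: [0.3, 0.3, -1.8]
grip_width: 0.481
grip_force: 36.7
```

```bash
python3 - <<'E'
from h import *
s,im=snap("w10"); print(s["grip_width"],s["grip_force"])
E
```

```text
w10 19.35 pos [636.1   3.2  79.5] yaw -0.084 tilt [-0.003 -0.   ] j [-0.18  0.71  1.32 -0.    1.11  1.48]
0.48130863758537934 36.74134612083435
```

View pics/w10.png

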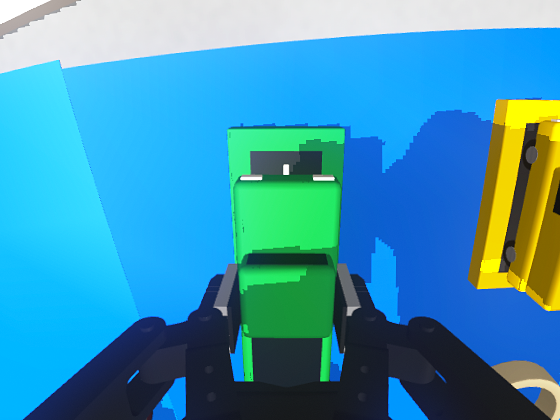

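The pickup is held straight over the green plinth, nose at (287,179). Lowering.

Call:
{"op": "arm_command", "data": {"steps": [[[0.2,0.065,0.01,0.4,0,0,0],[0.2,0,0,0.35,0,0,0],[0.2,0,0,0.15,0,0,0],[0.2,0,0,0.04,0,0,0],[0.2,0,0,0,0,0,0],[0.2,0,0,0,0,0,0]]]}}

```text
time_s: 20.15
eef_pos: [640.4, 1.8, 34.4]
ee_rot: [0.0, 0.999, -0.043, 0.0]
force: [-1.1, 0.1, -1.5]
grip_width: 0.482
grip_force: 36.8
```

Call:
{"op": "arm_command", "data": {"steps": [[[0.2,-0.02,-0.01,0.04,0,0,0],[0.2,0,0,0.03,0,0,0],[0.2,0,0,0,0,0,0]]]}}

```text
time_s: 20.52
eef_pos: [639.2, 2.5, 30.7]
ee_rot: [-0.0, 0.999, -0.043, -0.0]
force: [-3.8, 0.2, 3.5]
grip_width: 0.482
grip_force: 37.3
```

Call:
{"op": "arm_command", "data": {"steps": [[[0.6,0,0,0,0,0,0],[0.8,0,0,0,0,0,0],[0.9,0,0,0,0,0,0],[0.9,0,0,0,0,0,0],[0.9,0,0,-0.4,0,0,0],[0.9,0,0,-0.9,0,0,0],[0.9,-0.5,0,-1,0,0,0],[0.9,-0.8,0,-1,0,0,0]]]}}

```text
time_s: 21.52
eef_pos: [575.0, 7.8, 197.0]
ee_rot: [0.0, 0.999, -0.043, 0.001]
force: [0.2, -0.3, 0.0]
grip_width: 0.9
grip_force: 0.0
```

Call:
{"op": "arm_command", "data": {"steps": [[[0.9,-0.5,0,-1,0,0,0],[0.9,0,0,-0.5,0,0,0],[0.9,0,0,0,0,0,0],[0.9,0,0,0,0,0,0],[0.9,0,0,0,0,0,0]]]}}

```text
time_s: 22.15
eef_pos: [550.2, 10.0, 267.9]
ee_rot: [-0.0, 0.999, -0.043, -0.001]
force: [0.6, -0.9, 0.1]
grip_width: 0.904
grip_force: 0.0
```

```bash
python3 - <<'E'
from h import *
s,im=snap("w11")
E
```

```text
w11 22.15 pos [550.2  10.  267.9] yaw -0.085 tilt [-0.002 -0.   ] j [-0.19  0.36  1.38  0.    1.41  1.46]
```

View pics/w11.png

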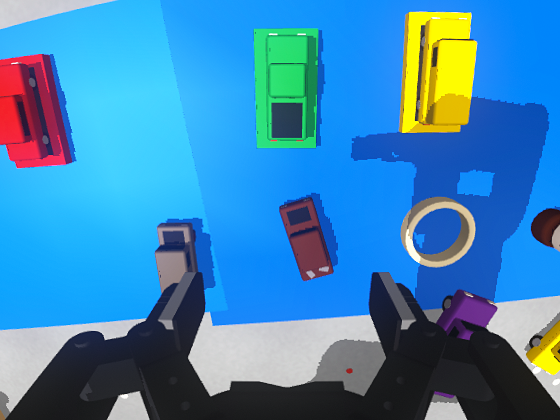

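The three cars stand upright and centred on their own plinths: red (20,110), green (287,88) and yellow (440,72). The wrecks, jar and tape have not been disturbed.

```bash
python3 -c "
from rig import *
print(finish_job())"
```

```text
the job is handed in; nothing more can be done
None
```

I handed the job in at about 22 s: the red, yellow and green cars stand centred on their own plinths, in line with the road strips, and I left the wrecks, jar and tape alone.

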